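# Clamp the offcut with the ratchet lever

## Task

Flip the ratchet's direction tab fully over to the tightening side, then swing the lever back and forth until the jaw pad holds the wooden offcut firmly against the stop block: stop when swinging the lever on takes about 7 N at its knob, twice what it takes running free, and never push on past 9 N, which dents the wood. Move the jaw and the wood only by the ratchet, leave the tab on the tightening side, let go, and do not disturb the other things on the bench.

Things in the scene. Friction and masses are not known exactly. Their poses are not given: they have to be found in the camera images.
- ratchet_axis (a point): centre of the ratchet wheel on the clamp, on the lever's vertical hinge axis, 51 mm above the bench. The clamp's dark steel bed is 243x110x12 mm. Axes: x is the jaw's travel to the stop block, along the bed; z up; the lever at 0 lies along -y. The wheel (58 mm across, 14 round teeth, top at 65 mm) drives the jaw by a rack, 12 mm per radian, and stays where it is left.
- lever (a joint): angle of the flat steel ratchet lever about ratchet_axis: 0 when it lies along the clamp's -y, positive clockwise seen from above, end stops at -0.65 and +0.65 rad. Ratchet pitch 0.45 rad, plus about 0.15 rad of play. Friction keeps the lever where it is left.
- lever_knob (a point): middle of the upright black round knob fixed on the lever's end: 22 mm diameter, 44 to 96 mm above the bench, this point at 72 mm, 135 mm from ratchet_axis. Swinging it clockwise takes 3.5 N while nothing is clamped, then ever more (under 5 N too loose, 7 N right, over 9 N too tight). About 3 N of that is friction: with the hand stopped at the knob 0-1 N is felt running free, 4 N when right.
- tab_pin (a point): on the direction tab of the ratchet's pawl, an upright dark steel round pin 12 mm in diameter from 50 to 88 mm above the bench; this point is on its axis, 76 mm above the bench. The tab pivots on the lever 46 mm from ratchet_axis and the pin stands 28 mm farther out from that pivot; below it lies the lever, top 45 mm above the bench.
- tab (a joint): angle of the direction tab on the lever, clockwise seen from above: 0 is the loosening side (the start; pin on the clamp's +x side of the lever), 1.0 the tightening side (pin on the -x side, 27 mm across; the lever then drives clockwise and runs free back). About 2 N at the pin moves it, and it stays where it is left; the lever may give a little.
- jaw_pad: wooden pad on the front of the sliding jaw, 8x60x24 mm, sprung against the jaw; its face is at +60 mm of this body's origin along its x; it moves along the clamp's +x.
- jaw: grey sliding jaw 26x36x21 mm on the bed, driven by the ratchet; the origin lies below ratchet_axis, on the bench's surface, when the jaw is fully open (as it starts) and moves with the jaw along the clamp's +x.
- offcut: loose softwood offcut 38x110x18 mm lying on the bed between jaw pad and stop block, not touching either; origin at the centre of its underside, its x (the 38 mm) roughly along the jaw's travel.
- stop: grey steel stop block 20x90x26 mm fixed on the bed; origin at the centre of its underside, its -x face (10 mm from the origin) is where the wood must end up. The jaw has 17 to 31 mm to travel before the wood is pinched, more than one swing of the lever.
- glue: bystander: yellow squeeze bottle of glue, 47x47x136 mm, standing left of the clamp; origin at the centre of its underside
- marker: bystander: felt marker 14x117x14 mm lying on the bench; origin under its middle
- small_driver: bystander: small screwdriver 16x145x16 mm lying behind the clamp; origin under its middle
- allen_key: bystander: black hex key 33x88x6 mm on the bench; origin under its middle
- bolt: bystander: hexagon bolt 15x40x13 mm on the bench in front of the clamp; origin under its middle
- cutters: bystander: side cutters 51x116x13 mm lying flat left of the clamp; origin under the middle
Not all that is in view belongs to the job. What is shaped like the offcut but black or turquoise is not meant.

How it is judged:
On the way, in this order (a step that is already met when the one before it is completed fails the run):
1. the direction tab is over on the tightening side, and the wood not yet pinched (value of joint tab above 0.7 rad and contact force between jaw_pad and offcut below 1 N), for 0.2 s.
2. the jaw pad has pushed the wood against the stop block by the ratchet (contact force between jaw_pad and offcut above 4 N and contact force between offcut and stop above 3 N), for 0.1 s.
At the end, for the whole second after the job is handed in: The jaw pad presses the offcut with more than 15 N and the offcut presses the stop block with more than 12 N, the offcut flat and square to the stop within 0.03 rad and at rest; the direction tab is on the tightening side (tab over 0.7 rad) and the lever is at rest (value of joint tab above 0.7 rad and contact force between jaw_pad and offcut above 15 N and contact force between offcut and stop above 12 N and angle between the x axis of offcut and the x axis of stop, either way round below 0.03 rad and angle between offcut's own z axis and vertical below 0.05 rad and linear speed of offcut below 0.01 m/s and velocity of joint lever between -0.05 and 0.05 rad/s); the robot touches nothing.
It fails at once if the wood is squeezed too hard (the pad presses it with more than 75 N) (contact force between jaw_pad and offcut above 75 N).
It fails at once if the robot touches the wood or pushes the jaw or its pad itself (over 2 N) (contact force between any of the fingers, the arm and offcut above 2 N or contact force between any of the fingers, the arm and jaw above 2 N or contact force between any of the fingers, the arm and jaw_pad above 2 N).
It fails at once if a bystander is moved by more than 30 mm (distance of any of glue, marker, small_driver, allen_key, bolt, cutters from where it was at the start of the episode above 0.03 m).
It also fails if it takes over 72 s, if anything falls off the work surface, if the arm or the gripper's body presses on something with over 40 N, if the wrist force passes 120 N, or if a joint passes its speed limit or range.

## Robot

A 7-joint arm with a two-finger parallel gripper is mounted at the origin on a cart in front of the work surface, level with it; the furniture and walls round the work are solid. World frame = base frame: x ahead of the robot, y to its left, z up, the work surface at z = 0. Lengths are in m, angles in rad, forces in N, time in s.
With the tool pointing down it reaches from about 0.4 to 0.85 m from the base axis. Payload 4.5 kg.
Tool frame: the origin (TCP) lies at the very end of the fingers, on their centre line; the grasp point (between the pads) lies r.grip_depth behind it (r.grip_depth is the distance from the TCP to the grasp point, in m); z points along the fingers, y is the line along which they close (so a half turn about z gives the same grasp; the last joint's range is limited). The gripper opens to 88 mm and grips with 3 to 60 N. Pads are 18 mm wide; open, the fingers measure 123 mm over their backs; the gripper's body (75 mm by 187 mm) begins 45 mm behind the grasp point.
Start: joints at [1.38, 0.689, -0.195, 1.565, 0.157, 0.902, -0.215], TCP at [0.139, -0.609, 0.217] pointing down, gripper open.
Joint ranges: [-3.01, 3.01], [-0.46, 2.08], [-1.47, 1.51], [0.13, 2.56], [-1, 4.14], [0.04, 2.09], [-2.66, 2.66]. Speed limits (rad/s): [2.57, 2.57, 3.14, 3.14, 3.14, 3.14, 3.14].

## Interface

Orientations are given as a 3x3 rotation matrix whose columns are the frame's x, y, z axes.
In Python, from cell import r, grab_frame, camera_params gives the robot as it stands.
- The arm moves only by the shell command python3 -m crank 'ROWS' [OPENING] [FORCE]. ROWS is JSON, a list of rows, each an object of numbers: "tx", "ty", "tz": the shift along the world's x, y, z in cm; "rx", "ry", "rz": the turn, a rotation vector about the world's x, y, z in rad. In form: [{"tx": .., "ty": .., "tz": .., "rx": .., "ry": .., "rz": ..}, ...]. A call has 1 to 12 rows; each row shifts and turns the commanded pose from where the row before left it; what a row does not reach is not made up. A row lasts 1/12 s, in which the tool goes at most 41.7 mm and 7.16 degrees, less where a joint would pass 70% of its speed; a pose out of reach is approached as far as the arm can. A call with a gripper value outside its range is refused whole. OPENING is the closure, from -1 (fully open) to 1 (shut), set as the call begins (- or left out, the last holds). The fingers move at their own pace and stop on an object; FORCE is the grip in N (left out, the last holds). Time passes only in rows, so rows that do not move let the fingers close. It gives the time, the measured TCP pose, the force, the opening and the grip force at its end, in the units of the state.
- r.sense(): the state, without advancing time (a new reading comes with each control period).
- grab_frame(name): name is "scene" or "top"; returns the picture (420x560x3 uint8, red, green, blue); there is no depth.
- camera_params(name): a dict with "camera_matrix" (3x3 intrinsics, pixels), "world_from_camera" (4x4, takes a point from camera to world coordinates). Camera axes: x right, y down, z forward; pixel columns grow to the right and rows downward; lengths in m; the calibration is good to about 2 mm. A picture is of the moment at which its call begins. camera_params takes no time and is no camera call.
- r.hand_in(): hands the job in; it is judged then, once.
The state is a dict: "time_s": time; "joint_positions": joint angles; "qd": joint speeds; "effort": joint torques, N m; "position": TCP position; "tcp_rot": TCP orientation; "contact_force": force on the tool from outside, world axes, zero at the start; "ft_torque": the same for the moment, N m; "opening": opening from 0.0 (shut) to 1.0 (fully open); "grasp_force": force on a finger pad.
Only numpy, scipy, OpenCV 4.12 (cv2) and the standard library are available. Lean on these libraries where they do the work, as an engineer would, in place of code of your own. Each camera call takes 0.05 s, during which the arm holds its last target. There are 200 camera calls.

## Working session

There is one attempt and no reset: what is moved stays moved. The work goes in short steps, Python scripts to look and compute and a shell command to move; the robot and the scene stay as the last step left them, time stands still between calls to the robot, and variables do not carry over. Pictures are saved under pics/ and viewed, at most 10 in all, crops included, and the job is handed in when it is done.

```bash
mkdir -p pics; ls; python3 - <<'E'
from cell import r,grab_frame,camera_params
import cv2,numpy as np
np.set_printoptions(precision=4,suppress=True)
for n in("top","scene"):
    f=grab_frame(n);cv2.imwrite(f"pics/{n}0.png",f[...,::-1])
    p=camera_params(n);print(n,np.array(p["camera_matrix"]),np.array(p["world_from_camera"]))
s=r.sense();print(s,r.grip_depth)
E
```

```text
pics
top [[469.8844   0.     279.5743]
 [  0.     469.8844 209.6908]
 [  0.       0.       1.    ]] [[ 0.0147 -0.9948  0.101   0.3814]
 [-0.9997 -0.0164 -0.0163  0.2838]
 [ 0.0179 -0.1007 -0.9948  1.0511]
 [ 0.      0.      0.      1.    ]]
scene [[534.9497   0.     278.6795]
 [  0.     534.9497 212.0645]
 [  0.       0.       1.    ]] [[-0.4391 -0.4717  0.7646 -0.6039]
 [-0.8984  0.2294 -0.3744  0.8155]
 [ 0.0012 -0.8514 -0.5246  0.818 ]
 [ 0.      0.      0.      1.    ]]
{'time_s': 0.1, 'joint_positions': array([ 1.3798,  0.6899, -0.1945,  1.5662,  0.1573,  0.9025, -0.2151]), 'qd': array([-0.0013, -0.0023, -0.0015, -0.0016, -0.0001,  0.0015,  0.0007]), 'effort': array([ -0.0035, -52.8508,  -1.2714, -15.3838,  -0.0525,   0.002 ,
         0.0001]), 'position': array([ 0.1391, -0.6087,  0.2163]), 'tcp_rot': array([[ 0.9748,  0.2229, -0.0005],
       [ 0.2229, -0.9748,  0.0016],
       [-0.0001, -0.0016, -1.    ]]), 'contact_force': array([0.2869, 0.3317, 0.7508]), 'ft_torque': array([ 0.0208, -0.0005, -0.0005]), 'grasp_force': 0.0, 'opening': 1.0046044774681007} 0.0187
```

View pics/top0.png

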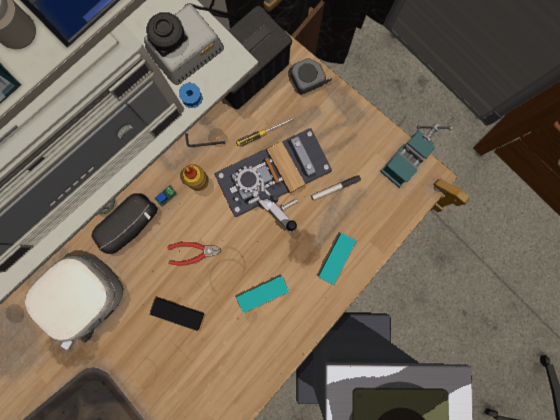

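View pics/scene0.png

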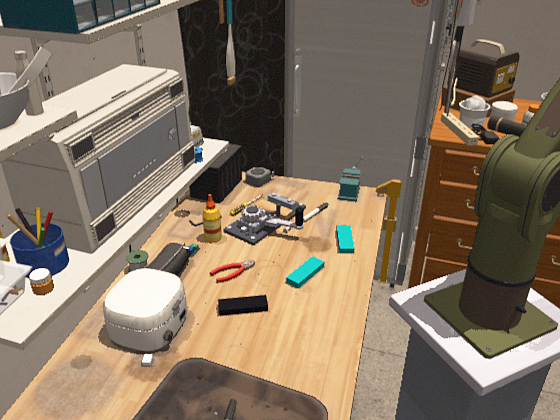

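The top view shows the clamp bed around (273,172), its wheel at (249,180), and the lever running to the black knob at (291,225). The tan offcut is at (285,165), next to the grey stop at (303,155). The black piece at (177,313) and the turquoise ones at (262,294) and (338,258) are decoys. The tan piece on the bed fits the description, and I'll confirm it in a crop.

```bash
python3 - <<'E'
import cv2,numpy as np
a=cv2.imread("pics/top0.png")[120:240,205:365];b=cv2.imread("pics/scene0.png")[180:255,215:335]
a=cv2.resize(a,None,fx=5,fy=5,interpolation=cv2.INTER_CUBIC)
b=cv2.resize(b,None,fx=6,fy=6,interpolation=cv2.INTER_CUBIC)
cv2.imwrite("pics/topc.png",a);cv2.imwrite("pics/scc.png",b)
E
```

```text
(no output)
```

View pics/topc.png

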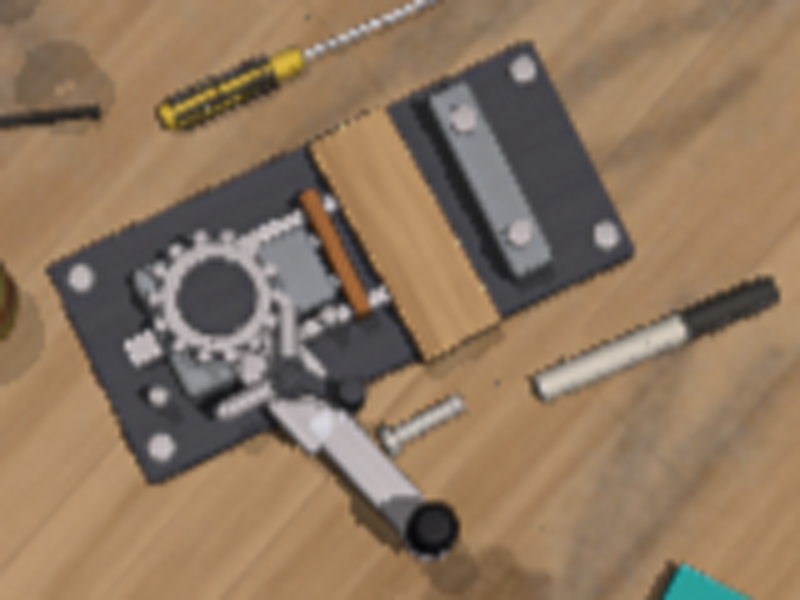

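View pics/scc.png

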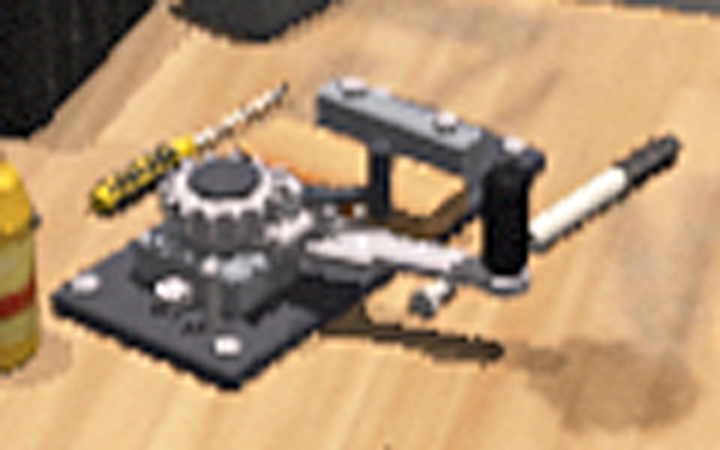

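The crop confirms the wooden offcut between the orange-brown pad and the grey stop. The wheel is at crop (215,295), the knob top at (433,527), and the dark tab pin top at (347,392), on the +x side of the lever.

```bash
cat > h.py <<'E'
import numpy as np
from cell import r,grab_frame,camera_params
np.set_printoptions(precision=4,suppress=True)
def ray(n,uv,z):
    p=camera_params(n);K=np.array(p["camera_matrix"]);T=np.array(p["world_from_camera"])
    d=T[:3,:3]@np.linalg.solve(K,[uv[0],uv[1],1.]);return T[:3,3]+d*(z-T[2,3])/d[2]
def proj(n,X):
    p=camera_params(n);K=np.array(p["camera_matrix"]);T=np.array(p["world_from_camera"])
    q=K@(T[:3,:3].T@(np.array(X)-T[:3,3]));return q[:2]/q[2]
c=lambda u,v:(u/5+205-.4,v/5+120-.4)
E
python3 - <<'E'
from h import *
W=ray("top",c(215,295),.065);Kn=ray("top",c(433,527),.096);P=ray("top",c(347,392),.088);V=ray("top",c(293,377),.055)
C=[ray("top",c(*q),.012) for q in((50,268),(530,42),(633,250),(155,482))]
x=C[1]-C[0]+C[2]-C[3];x/=np.linalg.norm(x);y=np.array([-x[1],x[0],0])
print("bed",[np.linalg.norm(C[i]-C[i-1]) for i in range(4)],"x",x,"y",y)
for n,q in(("W",W),("K",Kn),("P",P),("V",V)):
    d=q-W;print(n,q,"clamp xy",d@x,d@y,"r",np.hypot(d@x,d@y))
d=Kn-W;print("lever",np.arctan2(-(d@x),-(d@y)))
print("scene knob",proj("scene",Kn),proj("scene",[*Kn[:2],.044]),"expected crop",(proj("scene",Kn)-[215,180])*6)
for n,q in(("glue",(193,177)),("bolt",(290,205)),("marker",(335,188)),("markerR",(358,180)),("cut",(215,250))):print(n,ray("top",q,.01))
E
```

```text
bed [np.float64(0.10717871420759324), np.float64(0.23951835709463332), np.float64(0.10578939258989727), np.float64(0.2379077474910764)] x [ 0.4518 -0.8921  0.    ] y [0.8921 0.4518 0.    ]
W [0.5467 0.3364 0.065 ] clamp xy 0.0 0.0 r 0.0
K [0.4474 0.244  0.096 ] clamp xy 0.037620585660299986 -0.13032459934393564 r 0.13564589805659927
P [0.5033 0.2799 0.088 ] clamp xy 0.030836293273138828 -0.06429051829055628 r 0.0713032097797524
V [0.5135 0.3029 0.055 ] clamp xy 0.014910632806149552 -0.044745399038509326 r 0.04716436902785041
lever -0.28102862889567914
scene knob [298.2145 207.3435] [297.8165 224.0665] expected crop [499.2868 164.0612]
glue [0.5574 0.4614 0.01  ]
bolt [0.498  0.2436 0.01  ]
marker [0.5381 0.1431 0.01  ]
markerR [0.5571 0.0914 0.01  ]
cut [0.3955 0.4077 0.01  ]
```

The measurements agree: the lever radius comes out at 135.6 mm (135 given), the pin is 27 mm from its pivot, and the lever angle is about -0.28. I'll travel above the pin with the tool y axis along the lever's tangent.

```bash
python3 -m crank '[{"tx":2.8,"ty":2.35,"rz":0.105},{"tx":2.8,"ty":2.35,"rz":0.105},{"tx":2.8,"ty":2.35,"rz":0.105},{"tx":2.8,"ty":2.35,"rz":0.105},{"tx":2.8,"ty":2.35,"rz":0.105},{"tx":2.8,"ty":2.35},{"tx":2.8,"ty":2.35},{"tx":2.8,"ty":2.35},{"tx":2.8,"ty":2.35},{"tx":2.8,"ty":2.35},{"tx":2.8,"ty":2.35}]' 0.4
python3 -m crank '[{"tx":0.4,"ty":4.0},{"tx":0.4,"ty":4.0},{"tx":0.4,"ty":4.0},{"tx":0.4,"ty":4.0},{"tx":0.4,"ty":4.0},{"tx":0.4,"ty":4.0},{"tx":0.4,"ty":4.0},{"tx":0.4,"ty":4.0},{"tx":0.4,"ty":4.0},{"tx":0.4,"ty":4.0}]'
```

```text
invalid input at $[0]: expected keys tx, ty, tz, rx, ry, rz
invalid input at $[0]: expected keys tx, ty, tz, rx, ry, rz
```

All six keys are required in every row.

```bash
python3 -m crank '[{"tx":2.8,"ty":2.35,"tz":0,"rx":0,"ry":0,"rz":0.105},{"tx":2.8,"ty":2.35,"tz":0,"rx":0,"ry":0,"rz":0.105},{"tx":2.8,"ty":2.35,"tz":0,"rx":0,"ry":0,"rz":0.105},{"tx":2.8,"ty":2.35,"tz":0,"rx":0,"ry":0,"rz":0.105},{"tx":2.8,"ty":2.35,"tz":0,"rx":0,"ry":0,"rz":0.105},{"tx":2.8,"ty":2.35,"tz":0,"rx":0,"ry":0,"rz":0},{"tx":2.8,"ty":2.35,"tz":0,"rx":0,"ry":0,"rz":0},{"tx":2.8,"ty":2.35,"tz":0,"rx":0,"ry":0,"rz":0},{"tx":2.8,"ty":2.35,"tz":0,"rx":0,"ry":0,"rz":0},{"tx":2.8,"ty":2.35,"tz":0,"rx":0,"ry":0,"rz":0},{"tx":2.8,"ty":2.35,"tz":0,"rx":0,"ry":0,"rz":0}]' 0.4
python3 -m crank '[{"tx":0.4,"ty":4,"tz":0,"rx":0,"ry":0,"rz":0},{"tx":0.4,"ty":4,"tz":0,"rx":0,"ry":0,"rz":0},{"tx":0.4,"ty":4,"tz":0,"rx":0,"ry":0,"rz":0},{"tx":0.4,"ty":4,"tz":0,"rx":0,"ry":0,"rz":0},{"tx":0.4,"ty":4,"tz":0,"rx":0,"ry":0,"rz":0},{"tx":0.4,"ty":4,"tz":0,"rx":0,"ry":0,"rz":0},{"tx":0.4,"ty":4,"tz":0,"rx":0,"ry":0,"rz":0},{"tx":0.4,"ty":4,"tz":0,"rx":0,"ry":0,"rz":0},{"tx":0.4,"ty":4,"tz":0,"rx":0,"ry":0,"rz":0},{"tx":0.4,"ty":4,"tz":0,"rx":0,"ry":0,"rz":0}]'
python3 -c "
from h import *
print(r.sense()['tcp_rot'],r.sense()['joint_positions'])"
```

```text
time_s: 1.02
position: [0.4482, -0.3493, 0.2167]
tcp_rot: [[0.732, 0.681, -0.001], [0.681, -0.732, 0.0], [-0.0, -0.001, -1.0]]
contact_force: [0.8, 0.3, -0.4]
opening: 0.3
grasp_force: 0.0
time_s: 1.85
position: [0.4869, 0.051, 0.2169]
tcp_rot: [[0.732, 0.681, -0.001], [0.681, -0.732, -0.0], [-0.001, -0.0, -1.0]]
contact_force: [1.6, 0.0, -0.9]
opening: 0.297
grasp_force: 0.0
[[ 0.7318  0.6815 -0.0005]
 [ 0.6815 -0.7318 -0.0003]
 [-0.0006 -0.0001 -1.    ]] [-0.023   0.522  -0.2698  1.9615  0.2118  0.6854 -1.2443]
```

```bash
python3 -m crank '[{"tx":0.3,"ty":3.8,"tz":0,"rx":0,"ry":0,"rz":0},{"tx":0.3,"ty":3.8,"tz":0,"rx":0,"ry":0,"rz":0},{"tx":0.3,"ty":3.8,"tz":0,"rx":0,"ry":0,"rz":0},{"tx":0.3,"ty":3.8,"tz":-2,"rx":0,"ry":0,"rz":0},{"tx":0.3,"ty":3.8,"tz":-3,"rx":0,"ry":0,"rz":0},{"tx":0.1,"ty":3.9,"tz":-3,"rx":0,"ry":0,"rz":0},{"tx":0,"ty":0,"tz":-2,"rx":0,"ry":0,"rz":0},{"tx":0,"ty":0,"tz":0,"rx":0,"ry":0,"rz":0},{"tx":0,"ty":0,"tz":0,"rx":0,"ry":0,"rz":0}]'
python3 -c "
from h import *
import cv2
f=grab_frame('scene')[...,::-1];cv2.imwrite('pics/s1.png',cv2.resize(f[150:270,200:360],None,fx=5,fy=5))"
```

```text
time_s: 2.6
position: [0.5018, 0.2644, 0.1255]
tcp_rot: [[0.732, 0.681, -0.003], [0.681, -0.732, -0.003], [-0.004, 0.0, -1.0]]
contact_force: [-0.6, 0.7, -0.1]
opening: 0.3
grasp_force: 0.0
```

View pics/s1.png

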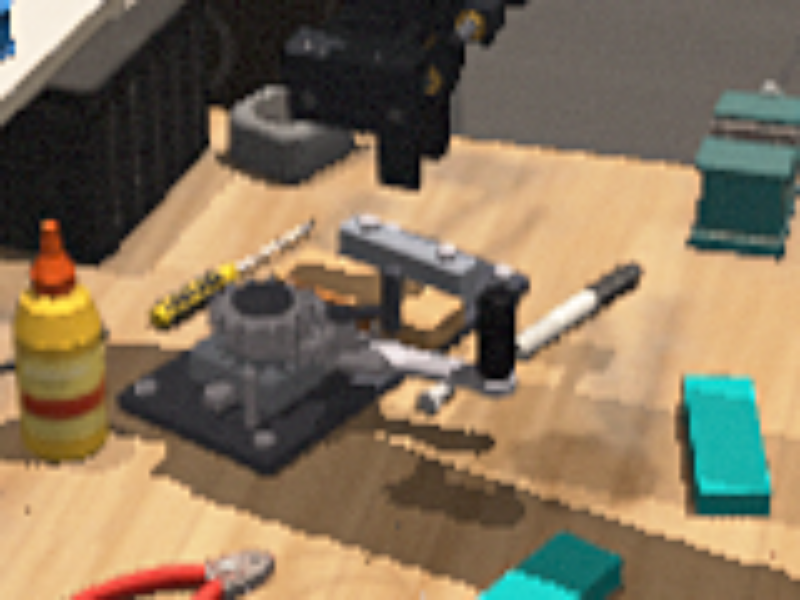

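The picture shows the gripper still above and slightly short of the pin (dark post near crop (382,285)). The knob is at crop (495,335) and nothing has been disturbed.

```bash
python3 -c "
from h import *
for z in(.088,.05):print((proj('scene',[.5033,.2799,z])-[200,150])*5)"
python3 -m crank '[{"tx":0.05,"ty":0.8,"tz":0,"rx":0,"ry":0,"rz":0},{"tx":0.05,"ty":0.75,"tz":0,"rx":0,"ry":0,"rz":0},{"tx":0,"ty":0,"tz":0,"rx":0,"ry":0,"rz":0},{"tx":0,"ty":0,"tz":0,"rx":0,"ry":0,"rz":0}]'
```

```text
[382.5409 266.1267]
[382.6048 326.4123]
time_s: 2.98
position: [0.5042, 0.282, 0.1275]
tcp_rot: [[0.732, 0.682, 0.002], [0.682, -0.732, 0.001], [0.002, 0.0, -1.0]]
contact_force: [-0.0, 0.8, 0.5]
opening: 0.3
grasp_force: 0.0
```

The pin's projection matches the picture in both views, so I'll descend around it.

```bash
python3 -m crank '[{"tx":0,"ty":0,"tz":-1.5,"rx":0,"ry":0,"rz":0},{"tx":0,"ty":0,"tz":-1.5,"rx":0,"ry":0,"rz":0},{"tx":0,"ty":0,"tz":-0.8,"rx":0,"ry":0,"rz":0},{"tx":0,"ty":0,"tz":0,"rx":0,"ry":0,"rz":0}]'
python3 -m crank '[{"tx":0,"ty":0,"tz":-1,"rx":0,"ry":0,"rz":0},{"tx":0,"ty":0,"tz":-1,"rx":0,"ry":0,"rz":0},{"tx":0,"ty":0,"tz":-0.8,"rx":0,"ry":0,"rz":0},{"tx":0,"ty":0,"tz":0,"rx":0,"ry":0,"rz":0},{"tx":0,"ty":0,"tz":0,"rx":0,"ry":0,"rz":0}]'
```

```text
time_s: 3.32
position: [0.5028, 0.2801, 0.0872]
tcp_rot: [[0.732, 0.681, -0.002], [0.681, -0.732, -0.002], [-0.003, -0.0, -1.0]]
contact_force: [-0.3, 0.1, 0.9]
opening: 0.302
grasp_force: 0.0
time_s: 3.73
position: [0.5033, 0.2809, 0.0599]
tcp_rot: [[0.732, 0.682, -0.001], [0.682, -0.732, -0.001], [-0.001, -0.0, -1.0]]
contact_force: [-0.1, -0.4, 0.5]
opening: 0.302
grasp_force: 0.0
```

```bash
python3 -m crank '[{"tx":-0.34,"ty":0.37,"tz":0,"rx":0,"ry":0,"rz":0},{"tx":-0.34,"ty":0.37,"tz":0,"rx":0,"ry":0,"rz":0},{"tx":-0.34,"ty":0.37,"tz":0,"rx":0,"ry":0,"rz":0},{"tx":-0.34,"ty":0.37,"tz":0,"rx":0,"ry":0,"rz":0}]'
python3 -m crank '[{"tx":-0.34,"ty":0.37,"tz":0,"rx":0,"ry":0,"rz":0},{"tx":-0.2,"ty":0.22,"tz":0,"rx":0,"ry":0,"rz":0},{"tx":0,"ty":0,"tz":0,"rx":0,"ry":0,"rz":0}]'
python3 -m crank '[{"tx":-0.2,"ty":0.22,"tz":0,"rx":0,"ry":0,"rz":0},{"tx":-0.14,"ty":0.15,"tz":0,"rx":0,"ry":0,"rz":0},{"tx":0,"ty":0,"tz":0,"rx":0,"ry":0,"rz":0}]'
```

```text
time_s: 4.07
position: [0.4897, 0.2956, 0.0607]
tcp_rot: [[0.732, 0.681, -0.0], [0.681, -0.732, -0.001], [-0.001, 0.001, -1.0]]
contact_force: [0.5, -1.7, -0.2]
opening: 0.299
grasp_force: 1.0
time_s: 4.32
position: [0.484, 0.3036, 0.0608]
tcp_rot: [[0.73, 0.683, 0.0], [0.683, -0.73, 0.002], [0.001, -0.001, -1.0]]
contact_force: [-0.4, 0.2, 0.5]
opening: 0.298
grasp_force: 0.0
time_s: 4.57
position: [0.482, 0.3064, 0.0608]
tcp_rot: [[0.732, 0.682, 0.002], [0.682, -0.732, 0.001], [0.002, 0.0, -1.0]]
contact_force: [2.0, -0.4, -0.2]
opening: 0.299
grasp_force: 0.8
```

```bash
python3 -m crank '[{"tx":-0.14,"ty":0.15,"tz":0,"rx":0,"ry":0,"rz":0},{"tx":-0.14,"ty":0.15,"tz":0,"rx":0,"ry":0,"rz":0},{"tx":0,"ty":0,"tz":0,"rx":0,"ry":0,"rz":0}]'
python3 -m crank '[{"tx":-0.14,"ty":0.15,"tz":0,"rx":0,"ry":0,"rz":0},{"tx":-0.14,"ty":0.15,"tz":0,"rx":0,"ry":0,"rz":0},{"tx":0,"ty":0,"tz":0,"rx":0,"ry":0,"rz":0}]'
```

```text
time_s: 4.82
position: [0.4792, 0.3093, 0.0608]
tcp_rot: [[0.732, 0.682, 0.002], [0.682, -0.732, 0.001], [0.002, 0.0, -1.0]]
contact_force: [3.6, -0.1, -0.3]
opening: 0.296
grasp_force: 1.5
time_s: 5.07
position: [0.4767, 0.312, 0.0608]
tcp_rot: [[0.732, 0.681, 0.002], [0.681, -0.732, 0.001], [0.002, 0.001, -1.0]]
contact_force: [4.8, -0.4, 0.0]
opening: 0.303
grasp_force: 1.9
```

```bash
python3 -m crank '[{"tx":0.3,"ty":-0.33,"tz":0,"rx":0,"ry":0,"rz":0},{"tx":0.2,"ty":-0.2,"tz":0,"rx":0,"ry":0,"rz":0},{"tx":0,"ty":0,"tz":2,"rx":0,"ry":0,"rz":0},{"tx":0,"ty":0,"tz":3,"rx":0,"ry":0,"rz":0},{"tx":0,"ty":0,"tz":3,"rx":0,"ry":0,"rz":0},{"tx":0,"ty":0,"tz":3,"rx":0,"ry":0,"rz":0},{"tx":2,"ty":-3,"tz":3,"rx":0,"ry":0,"rz":0},{"tx":2,"ty":-3,"tz":3,"rx":0,"ry":0,"rz":0},{"tx":2,"ty":-3,"tz":0,"rx":0,"ry":0,"rz":0},{"tx":1,"ty":-3,"tz":0,"rx":0,"ry":0,"rz":0},{"tx":0,"ty":0,"tz":0,"rx":0,"ry":0,"rz":0}]'
python3 -c "
from h import *
import cv2
f=grab_frame('scene')[...,::-1];g=grab_frame('top')[...,::-1]
cv2.imwrite('pics/st2.png',np.hstack([cv2.resize(x,(400,400),interpolation=2) for x in(f[180:260,230:310],g[155:235,225:305])]))"
```

```text
time_s: 5.98
position: [0.5483, 0.1837, 0.2236]
tcp_rot: [[0.739, 0.673, -0.0], [0.673, -0.739, -0.006], [-0.004, 0.005, -1.0]]
contact_force: [-0.4, -0.6, -0.5]
opening: 0.301
grasp_force: 0.0
```

View pics/st2.png

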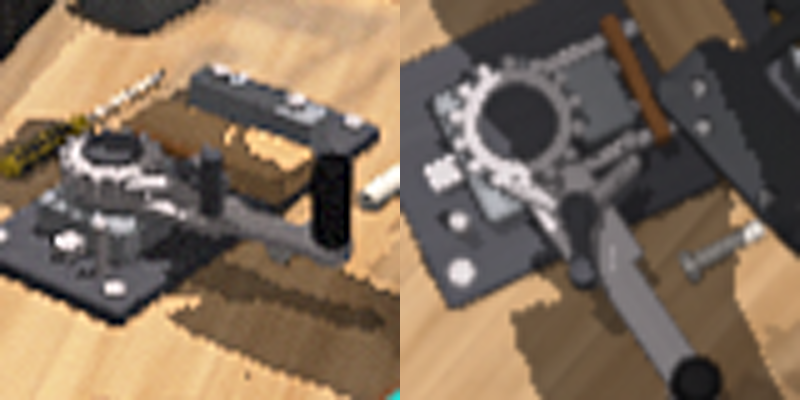

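The tab is now on the other side: the pin is at right-panel (185,265) and the knob at (297,376).

```bash
cat >> h.py <<'E'
W=np.array([.5467,.3364]);X=np.array([.4518,-.8921]);Y=np.array([.8921,.4518])
def lev(q):
    d=np.array(q[:2])-W;return np.arctan2(-(d@X),-(d@Y)),np.hypot(*d)
def knob(t,R=.1355):return W+R*(-np.sin(t)*X-np.cos(t)*Y)
E
python3 - <<'E'
from h import *
q=lambda u,v:(u/5+225-.4,v/5+155-.4)
K=ray("top",q(297,376),.096);P=ray("top",q(185,268),.088)
t,R=lev(K);pv=knob(t,.046);d=P[:2]-pv;L=knob(t,1)-W
print(K,t,R,P,"pin-pivot",np.hypot(*d),"angle off lever cw",-np.arctan2(L[0]*d[1]-L[1]*d[0],L@d))
for t in(-.65,-.4,-.2,0,.2,.4,.6):print(t,knob(t))
E
```

```text
[0.4374 0.2585 0.096 ] -0.15034456042215305 0.1341901577459782 [0.4817 0.3051 0.088 ] pin-pivot 0.02794347464372008 angle off lever cw 0.45251332858294774
-0.65 [0.4875 0.2145]
-0.4 [0.4592 0.2329]
-0.2 [0.4404 0.2524]
0 [0.4258 0.2752]
0.2 [0.4161 0.3004]
0.4 [0.4115 0.3271]
0.6 [0.4124 0.3541]
```

The tab is fully over (0.45 rad past the lever line, so about 0.95), and the lever is at -0.15. Next I'll cage the knob.

```bash
python3 -m crank '[{"tx":-2.8,"ty":1.9,"tz":0,"rx":0,"ry":0,"rz":-0.065},{"tx":-2.8,"ty":1.9,"tz":0,"rx":0,"ry":0,"rz":-0.065},{"tx":-2.8,"ty":1.9,"tz":0,"rx":0,"ry":0,"rz":0},{"tx":-2.6,"ty":1.8,"tz":-2,"rx":0,"ry":0,"rz":0},{"tx":0,"ty":0,"tz":-3,"rx":0,"ry":0,"rz":0},{"tx":0,"ty":0,"tz":-3,"rx":0,"ry":0,"rz":0},{"tx":0,"ty":0,"tz":-2,"rx":0,"ry":0,"rz":0},{"tx":0,"ty":0,"tz":0,"rx":0,"ry":0,"rz":0},{"tx":0,"ty":0,"tz":0,"rx":0,"ry":0,"rz":0}]' 0.23
```

```text
time_s: 6.83
position: [0.4342, 0.2689, 0.1232]
tcp_rot: [[0.812, 0.583, -0.003], [0.583, -0.812, -0.001], [-0.003, -0.001, -1.0]]
contact_force: [-0.0, -0.4, 0.4]
opening: 0.386
grasp_force: 0.0
```

```bash
python3 -m crank '[{"tx":0.3,"ty":-1.0,"tz":0,"rx":0,"ry":0,"rz":0},{"tx":0,"ty":0,"tz":0,"rx":0,"ry":0,"rz":0},{"tx":0,"ty":0,"tz":0,"rx":0,"ry":0,"rz":0},{"tx":0,"ty":0,"tz":0,"rx":0,"ry":0,"rz":0}]'

```

```text
time_s: 7.17
position: [0.4399, 0.258, 0.1248]
tcp_rot: [[0.815, 0.58, 0.002], [0.58, -0.815, 0.001], [0.002, 0.0, -1.0]]
contact_force: [0.9, -0.2, -0.1]
opening: 0.385
grasp_force: 0.0
```

```bash
python3 -m crank '[{"tx":-0.2,"ty":0,"tz":-1.5,"rx":0,"ry":0,"rz":0},{"tx":0,"ty":0,"tz":-1.5,"rx":0,"ry":0,"rz":0},{"tx":0,"ty":0,"tz":-1,"rx":0,"ry":0,"rz":0},{"tx":0,"ty":0,"tz":0,"rx":0,"ry":0,"rz":0}]'
python3 -m crank '[{"tx":0,"ty":0,"tz":-1.2,"rx":0,"ry":0,"rz":0},{"tx":0,"ty":0,"tz":-1.2,"rx":0,"ry":0,"rz":0},{"tx":0,"ty":0,"tz":-0.4,"rx":0,"ry":0,"rz":0},{"tx":0,"ty":0,"tz":0,"rx":0,"ry":0,"rz":0}]'
```

```text
time_s: 7.5
position: [0.4364, 0.2575, 0.0826]
tcp_rot: [[0.814, 0.581, -0.002], [0.581, -0.814, -0.001], [-0.003, -0.0, -1.0]]
contact_force: [0.0, -0.1, 0.0]
opening: 0.387
grasp_force: 0.0
time_s: 7.83
position: [0.437, 0.2579, 0.0556]
tcp_rot: [[0.814, 0.581, -0.001], [0.581, -0.814, -0.001], [-0.001, 0.0, -1.0]]
contact_force: [-0.6, -0.1, -0.1]
opening: 0.382
grasp_force: 0.0
```

```bash
python3 - <<'E'
from h import *
for a in np.arange(-.64,.66,.08):
    d=(knob(a+.08,.135)-knob(a,.135))*100;print("%.2f->%.2f cw %.2f %.2f"%(a,a+.08,*d), knob(a,.135))
E
```

```text
-0.64->-0.56 cw -0.95 0.52 [0.4865 0.2156]
-0.56->-0.48 cw -0.90 0.59 [0.4771 0.2208]
-0.48->-0.40 cw -0.85 0.66 [0.468  0.2267]
-0.40->-0.32 cw -0.80 0.73 [0.4595 0.2333]
-0.32->-0.24 cw -0.74 0.79 [0.4516 0.2406]
-0.24->-0.16 cw -0.67 0.85 [0.4442 0.2485]
-0.16->-0.08 cw -0.60 0.90 [0.4375 0.257 ]
-0.08->-0.00 cw -0.53 0.94 [0.4315 0.266 ]
-0.00->0.08 cw -0.45 0.98 [0.4263 0.2754]
0.08->0.16 cw -0.37 1.01 [0.4218 0.2852]
0.16->0.24 cw -0.29 1.04 [0.4181 0.2954]
0.24->0.32 cw -0.20 1.06 [0.4152 0.3058]
0.32->0.40 cw -0.12 1.07 [0.4132 0.3164]
0.40->0.48 cw -0.03 1.08 [0.412  0.3271]
0.48->0.56 cw 0.06 1.08 [0.4117 0.3379]
0.56->0.64 cw 0.14 1.07 [0.4123 0.3487]
0.64->0.72 cw 0.23 1.06 [0.4137 0.3594]
```

Now back from -0.16 to -0.64. The lever runs free in this direction.

```bash
python3 -m crank '[{"tx":0.67,"ty":-0.85,"tz":0,"rx":0,"ry":0,"rz":0.08},{"tx":0.74,"ty":-0.79,"tz":0,"rx":0,"ry":0,"rz":0.08},{"tx":0.8,"ty":-0.73,"tz":0,"rx":0,"ry":0,"rz":0.08},{"tx":0,"ty":0,"tz":0,"rx":0,"ry":0,"rz":0}]'
python3 -m crank '[{"tx":0.85,"ty":-0.66,"tz":0,"rx":0,"ry":0,"rz":0.08},{"tx":0.9,"ty":-0.59,"tz":0,"rx":0,"ry":0,"rz":0.08},{"tx":0.95,"ty":-0.52,"tz":0,"rx":0,"ry":0,"rz":0.08},{"tx":0,"ty":0,"tz":0,"rx":0,"ry":0,"rz":0}]'
```

```text
time_s: 8.17
position: [0.4611, 0.2324, 0.0566]
tcp_rot: [[0.654, 0.757, 0.002], [0.757, -0.654, -0.001], [0.001, 0.002, -1.0]]
contact_force: [0.5, 0.6, 0.0]
opening: 0.384
grasp_force: 0.0
time_s: 8.5
position: [0.4881, 0.2155, 0.0565]
tcp_rot: [[0.456, 0.89, 0.002], [0.89, -0.456, 0.0], [0.001, 0.002, -1.0]]
contact_force: [-0.5, -0.5, -0.2]
opening: 0.383
grasp_force: 0.0
```

```bash
python3 -m crank '[{"tx":-0.95,"ty":0.52,"tz":0,"rx":0,"ry":0,"rz":-0.08},{"tx":-0.9,"ty":0.59,"tz":0,"rx":0,"ry":0,"rz":-0.08},{"tx":-0.85,"ty":0.66,"tz":0,"rx":0,"ry":0,"rz":-0.08},{"tx":-0.8,"ty":0.73,"tz":0,"rx":0,"ry":0,"rz":-0.08},{"tx":-0.74,"ty":0.79,"tz":0,"rx":0,"ry":0,"rz":-0.08},{"tx":-0.67,"ty":0.85,"tz":0,"rx":0,"ry":0,"rz":-0.08},{"tx":-0.6,"ty":0.9,"tz":0,"rx":0,"ry":0,"rz":-0.08},{"tx":-0.53,"ty":0.94,"tz":0,"rx":0,"ry":0,"rz":-0.08}]'
python3 -m crank '[{"tx":-0.45,"ty":0.98,"tz":0,"rx":0,"ry":0,"rz":-0.08},{"tx":-0.37,"ty":1.01,"tz":0,"rx":0,"ry":0,"rz":-0.08},{"tx":-0.29,"ty":1.04,"tz":0,"rx":0,"ry":0,"rz":-0.08},{"tx":-0.2,"ty":1.06,"tz":0,"rx":0,"ry":0,"rz":-0.08},{"tx":-0.12,"ty":1.07,"tz":0,"rx":0,"ry":0,"rz":-0.08},{"tx":-0.03,"ty":1.08,"tz":0,"rx":0,"ry":0,"rz":-0.08},{"tx":0.06,"ty":1.08,"tz":0,"rx":0,"ry":0,"rz":-0.08},{"tx":0.14,"ty":1.07,"tz":0,"rx":0,"ry":0,"rz":-0.08},{"tx":0,"ty":0,"tz":0,"rx":0,"ry":0,"rz":0},{"tx":0,"ty":0,"tz":0,"rx":0,"ry":0,"rz":0}]'
python3 -c "
from h import *
import cv2
f=grab_frame('scene')[...,::-1];g=grab_frame('top')[...,::-1]
cv2.imwrite('pics/st3.png',np.hstack([cv2.resize(x,(400,400),interpolation=2) for x in(f[170:270,215:315],g[120:240,215:335])]))"
```

```text
time_s: 9.17
position: [0.4264, 0.2768, 0.0565]
tcp_rot: [[0.9, 0.436, 0.003], [0.436, -0.9, 0.0], [0.002, 0.001, -1.0]]
contact_force: [3.6, -2.9, -0.8]
opening: 0.383
grasp_force: 1.7
time_s: 10.0
position: [0.4127, 0.3612, 0.0562]
tcp_rot: [[0.984, -0.178, 0.001], [-0.178, -0.984, 0.001], [0.0, -0.001, -1.0]]
contact_force: [-0.2, 0.3, 0.3]
opening: 0.386
grasp_force: 0.0
```

View pics/st3.png

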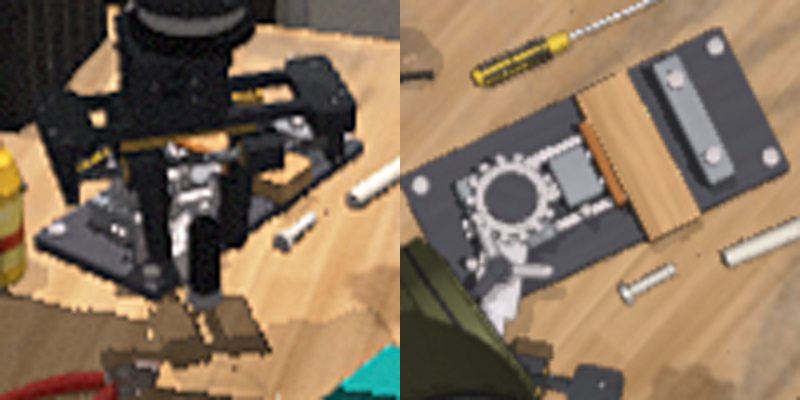

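The jaw has advanced until the pad (brown, right panel (603,165)) is just about touching the wood, with a gap still left to the stop. The cage is holding the knob at left-panel (205,250). Next is the return stroke.

```bash
python3 -m crank '[{"tx":-0.14,"ty":-1.07,"tz":0,"rx":0,"ry":0,"rz":0.08},{"tx":-0.06,"ty":-1.08,"tz":0,"rx":0,"ry":0,"rz":0.08},{"tx":0.03,"ty":-1.08,"tz":0,"rx":0,"ry":0,"rz":0.08},{"tx":0.12,"ty":-1.07,"tz":0,"rx":0,"ry":0,"rz":0.08},{"tx":0.2,"ty":-1.06,"tz":0,"rx":0,"ry":0,"rz":0.08},{"tx":0.29,"ty":-1.04,"tz":0,"rx":0,"ry":0,"rz":0.08},{"tx":0.37,"ty":-1.01,"tz":0,"rx":0,"ry":0,"rz":0.08},{"tx":0.45,"ty":-0.98,"tz":0,"rx":0,"ry":0,"rz":0.08}]'
python3 -m crank '[{"tx":0.53,"ty":-0.94,"tz":0,"rx":0,"ry":0,"rz":0.08},{"tx":0.6,"ty":-0.9,"tz":0,"rx":0,"ry":0,"rz":0.08},{"tx":0.67,"ty":-0.85,"tz":0,"rx":0,"ry":0,"rz":0.08},{"tx":0.74,"ty":-0.79,"tz":0,"rx":0,"ry":0,"rz":0.08},{"tx":0.8,"ty":-0.73,"tz":0,"rx":0,"ry":0,"rz":0.08},{"tx":0.85,"ty":-0.66,"tz":0,"rx":0,"ry":0,"rz":0.08},{"tx":0.9,"ty":-0.59,"tz":0,"rx":0,"ry":0,"rz":0.08},{"tx":0.95,"ty":-0.52,"tz":0,"rx":0,"ry":0,"rz":0.08},{"tx":0,"ty":0,"tz":0,"rx":0,"ry":0,"rz":0}]'
```

```text
time_s: 10.77
position: [0.4245, 0.2761, 0.0559]
tcp_rot: [[0.894, 0.448, -0.002], [0.448, -0.894, 0.001], [-0.001, -0.001, -1.0]]
contact_force: [-2.3, 1.1, 0.1]
opening: 0.381
grasp_force: 0.9
time_s: 11.52
position: [0.4874, 0.2142, 0.0558]
tcp_rot: [[0.455, 0.89, 0.0], [0.89, -0.455, -0.001], [-0.0, 0.001, -1.0]]
contact_force: [0.3, -1.2, 0.6]
opening: 0.385
grasp_force: 0.0
```

```bash
python3 -m crank '[{"tx":-0.95,"ty":0.52,"tz":0,"rx":0,"ry":0,"rz":-0.08},{"tx":-0.9,"ty":0.59,"tz":0,"rx":0,"ry":0,"rz":-0.08},{"tx":-0.85,"ty":0.66,"tz":0,"rx":0,"ry":0,"rz":-0.08},{"tx":-0.8,"ty":0.73,"tz":0,"rx":0,"ry":0,"rz":-0.08}]'
python3 -m crank '[{"tx":-0.37,"ty":0.4,"tz":0,"rx":0,"ry":0,"rz":-0.04},{"tx":-0.37,"ty":0.4,"tz":0,"rx":0,"ry":0,"rz":-0.04},{"tx":-0.33,"ty":0.42,"tz":0,"rx":0,"ry":0,"rz":-0.04},{"tx":-0.33,"ty":0.42,"tz":0,"rx":0,"ry":0,"rz":-0.04}]'
python3 -m crank '[{"tx":-0.3,"ty":0.45,"tz":0,"rx":0,"ry":0,"rz":-0.04},{"tx":-0.3,"ty":0.45,"tz":0,"rx":0,"ry":0,"rz":-0.04},{"tx":-0.27,"ty":0.47,"tz":0,"rx":0,"ry":0,"rz":-0.04},{"tx":-0.27,"ty":0.47,"tz":0,"rx":0,"ry":0,"rz":-0.04}]'
```

```text
time_s: 11.85
position: [0.4508, 0.2412, 0.056]
tcp_rot: [[0.716, 0.698, 0.0], [0.698, -0.716, -0.0], [0.0, 0.0, -1.0]]
contact_force: [2.2, -0.7, -1.1]
opening: 0.388
grasp_force: 0.9
time_s: 12.18
position: [0.4375, 0.2572, 0.056]
tcp_rot: [[0.817, 0.576, 0.001], [0.576, -0.817, -0.001], [0.0, 0.001, -1.0]]
contact_force: [1.7, -1.9, -2.1]
opening: 0.384
grasp_force: 1.7
time_s: 12.52
position: [0.4264, 0.2758, 0.056]
tcp_rot: [[0.899, 0.439, 0.002], [0.439, -0.899, -0.0], [0.001, 0.001, -1.0]]
contact_force: [2.7, -2.3, -1.3]
opening: 0.382
grasp_force: 1.6
```

```bash
python3 -m crank '[{"tx":-0.23,"ty":0.49,"tz":0,"rx":0,"ry":0,"rz":-0.04},{"tx":-0.23,"ty":0.49,"tz":0,"rx":0,"ry":0,"rz":-0.04}]'
python3 -m crank '[{"tx":-0.19,"ty":0.5,"tz":0,"rx":0,"ry":0,"rz":-0.04},{"tx":-0.19,"ty":0.5,"tz":0,"rx":0,"ry":0,"rz":-0.04}]'
python3 -c "
from h import *
import cv2
g=grab_frame('top')[...,::-1]
cv2.imwrite('pics/t4.png',cv2.resize(g[120:220,235:345],None,fx=6,fy=6,interpolation=2))"
```

```text
time_s: 12.68
position: [0.422, 0.2857, 0.0561]
tcp_rot: [[0.931, 0.366, 0.002], [0.366, -0.931, -0.0], [0.002, 0.001, -1.0]]
contact_force: [2.9, -3.0, -1.1]
opening: 0.389
grasp_force: 1.6
time_s: 12.85
position: [0.4183, 0.2956, 0.0561]
tcp_rot: [[0.957, 0.29, 0.002], [0.29, -0.957, -0.0], [0.002, 0.001, -1.0]]
contact_force: [2.8, -2.2, -1.2]
opening: 0.386
grasp_force: 1.6
```

View pics/t4.png

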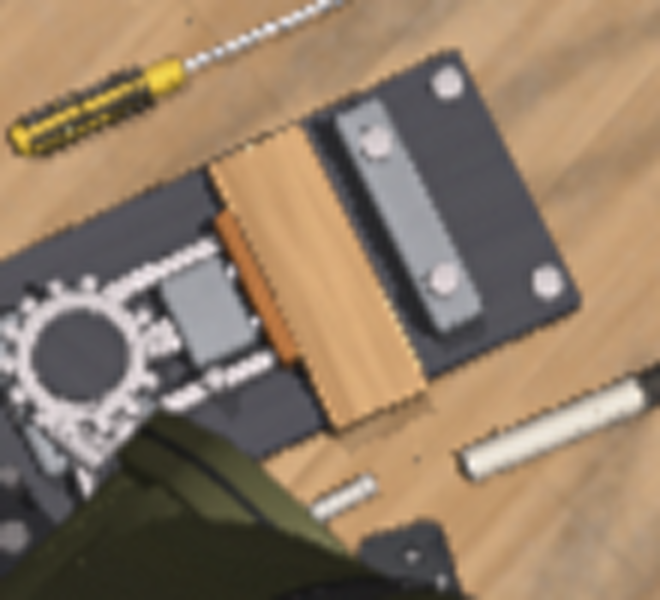

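The wood is being pushed by the pad. Its front edge runs from crop (305,125) to (425,385) and the stop's near edge from (337,118) to (437,330), so there is still a gap.

```bash
python3 - <<'E'
from h import *
q=lambda u,v:(u/6+235-.4,v/6+120-.4)
w=[ray("top",q(*p),.030)[:2]@X for p in((305,125),(425,385))];s=[ray("top",q(*p),.038)[:2]@X for p in((337,118),(437,330))]
print(w,s)
E
python3 -m crank '[{"tx":-0.14,"ty":0.52,"tz":0,"rx":0,"ry":0,"rz":-0.04},{"tx":-0.14,"ty":0.52,"tz":0,"rx":0,"ry":0,"rz":-0.04}]'
python3 -m crank '[{"tx":-0.1,"ty":0.53,"tz":0,"rx":0,"ry":0,"rz":-0.04},{"tx":-0.1,"ty":0.53,"tz":0,"rx":0,"ry":0,"rz":-0.04}]'
```

```text
[np.float64(0.06035434327349895), np.float64(0.05721639547769816)] [np.float64(0.07098066492627814), np.float64(0.06906135468625807)]
time_s: 13.07
position: [0.4155, 0.3056, 0.0561]
tcp_rot: [[0.977, 0.214, 0.002], [0.214, -0.977, -0.001], [0.001, 0.001, -1.0]]
contact_force: [3.3, -2.5, -0.4]
opening: 0.384
grasp_force: 1.6
time_s: 13.23
position: [0.4135, 0.3163, 0.0561]
tcp_rot: [[0.991, 0.135, 0.002], [0.135, -0.991, -0.001], [0.002, 0.001, -1.0]]
contact_force: [3.1, -2.7, -0.2]
opening: 0.386
grasp_force: 1.6
```

About 11 mm of gap was left, so I'll finish this stroke and go back again.

```bash
python3 -m crank '[{"tx":-0.06,"ty":0.54,"tz":0,"rx":0,"ry":0,"rz":-0.04},{"tx":-0.02,"ty":0.54,"tz":0,"rx":0,"ry":0,"rz":-0.04},{"tx":0.02,"ty":0.54,"tz":0,"rx":0,"ry":0,"rz":-0.04},{"tx":0.04,"ty":0.54,"tz":0,"rx":0,"ry":0,"rz":-0.04}]'
python3 -m crank '[{"tx":0.06,"ty":0.53,"tz":0,"rx":0,"ry":0,"rz":-0.04},{"tx":0.08,"ty":0.53,"tz":0,"rx":0,"ry":0,"rz":-0.04}]'
python3 -m crank '[{"tx":-0.14,"ty":-1.07,"tz":0,"rx":0,"ry":0,"rz":0.08},{"tx":-0.06,"ty":-1.08,"tz":0,"rx":0,"ry":0,"rz":0.08},{"tx":0.03,"ty":-1.08,"tz":0,"rx":0,"ry":0,"rz":0.08},{"tx":0.12,"ty":-1.07,"tz":0,"rx":0,"ry":0,"rz":0.08},{"tx":0.2,"ty":-1.06,"tz":0,"rx":0,"ry":0,"rz":0.08},{"tx":0.29,"ty":-1.04,"tz":0,"rx":0,"ry":0,"rz":0.08},{"tx":0.37,"ty":-1.01,"tz":0,"rx":0,"ry":0,"rz":0.08},{"tx":0.45,"ty":-0.98,"tz":0,"rx":0,"ry":0,"rz":0.08}]'
python3 -m crank '[{"tx":0.53,"ty":-0.94,"tz":0,"rx":0,"ry":0,"rz":0.08},{"tx":0.6,"ty":-0.9,"tz":0,"rx":0,"ry":0,"rz":0.08},{"tx":0.67,"ty":-0.85,"tz":0,"rx":0,"ry":0,"rz":0.08},{"tx":0.74,"ty":-0.79,"tz":0,"rx":0,"ry":0,"rz":0.08},{"tx":0.8,"ty":-0.73,"tz":0,"rx":0,"ry":0,"rz":0.08},{"tx":0.85,"ty":-0.66,"tz":0,"rx":0,"ry":0,"rz":0.08},{"tx":0.9,"ty":-0.59,"tz":0,"rx":0,"ry":0,"rz":0.08},{"tx":0.95,"ty":-0.52,"tz":0,"rx":0,"ry":0,"rz":0.08},{"tx":0,"ty":0,"tz":0,"rx":0,"ry":0,"rz":0}]'
```

```text
time_s: 13.57
position: [0.4122, 0.3373, 0.056]
tcp_rot: [[1.0, -0.024, -0.0], [-0.024, -1.0, -0.002], [-0.0, 0.002, -1.0]]
contact_force: [-0.5, -3.0, 1.1]
opening: 0.387
grasp_force: 1.7
time_s: 13.73
position: [0.4129, 0.3476, 0.0559]
tcp_rot: [[0.995, -0.104, -0.002], [-0.104, -0.995, -0.003], [-0.001, 0.003, -1.0]]
contact_force: [-0.9, -4.4, 3.1]
opening: 0.387
grasp_force: 1.7
time_s: 14.4
position: [0.4264, 0.2666, 0.0562]
tcp_rot: [[0.856, 0.518, 0.001], [0.518, -0.856, 0.003], [0.002, -0.002, -1.0]]
contact_force: [0.3, 1.6, 1.0]
opening: 0.386
grasp_force: 0.7
time_s: 15.15
position: [0.4883, 0.2047, 0.056]
tcp_rot: [[0.382, 0.924, 0.001], [0.924, -0.382, 0.001], [0.001, 0.001, -1.0]]
contact_force: [0.3, 0.6, 0.6]
opening: 0.388
grasp_force: 0.0
```

```bash
python3 -m crank '[{"tx":-0.2,"ty":1.05,"tz":0,"rx":0,"ry":0,"rz":-0.08},{"tx":-0.95,"ty":0.52,"tz":0,"rx":0,"ry":0,"rz":-0.08},{"tx":-0.9,"ty":0.59,"tz":0,"rx":0,"ry":0,"rz":-0.08}]'
python3 -m crank '[{"tx":-0.42,"ty":0.33,"tz":0,"rx":0,"ry":0,"rz":-0.04},{"tx":-0.42,"ty":0.33,"tz":0,"rx":0,"ry":0,"rz":-0.04},{"tx":-0.4,"ty":0.36,"tz":0,"rx":0,"ry":0,"rz":-0.04},{"tx":-0.4,"ty":0.36,"tz":0,"rx":0,"ry":0,"rz":-0.04}]'
python3 -m crank '[{"tx":-0.37,"ty":0.4,"tz":0,"rx":0,"ry":0,"rz":-0.04},{"tx":-0.37,"ty":0.4,"tz":0,"rx":0,"ry":0,"rz":-0.04}]'
python3 -m crank '[{"tx":-0.33,"ty":0.42,"tz":0,"rx":0,"ry":0,"rz":-0.04},{"tx":-0.33,"ty":0.42,"tz":0,"rx":0,"ry":0,"rz":-0.04}]'
```

```text
time_s: 15.4
position: [0.4665, 0.228, 0.056]
tcp_rot: [[0.596, 0.803, 0.002], [0.803, -0.596, 0.002], [0.002, 0.0, -1.0]]
contact_force: [1.1, -0.6, -0.6]
opening: 0.384
grasp_force: 0.7
time_s: 15.73
position: [0.4504, 0.2417, 0.0562]
tcp_rot: [[0.715, 0.699, 0.002], [0.699, -0.715, 0.001], [0.002, 0.001, -1.0]]
contact_force: [3.4, -1.1, -1.9]
opening: 0.386
grasp_force: 1.6
time_s: 15.9
position: [0.4434, 0.2496, 0.0562]
tcp_rot: [[0.769, 0.64, 0.003], [0.64, -0.769, 0.001], [0.003, 0.001, -1.0]]
contact_force: [3.8, -1.3, -1.1]
opening: 0.385
grasp_force: 1.6
time_s: 16.07
position: [0.4369, 0.2579, 0.0562]
tcp_rot: [[0.817, 0.576, 0.003], [0.576, -0.817, 0.001], [0.003, 0.001, -1.0]]
contact_force: [3.9, -2.1, -0.4]
opening: 0.384
grasp_force: 1.6
```

```bash
python3 -m crank '[{"tx":-0.3,"ty":0.45,"tz":0,"rx":0,"ry":0,"rz":-0.04},{"tx":-0.3,"ty":0.45,"tz":0,"rx":0,"ry":0,"rz":-0.04}]'
python3 -m crank '[{"tx":-0.14,"ty":0.23,"tz":0,"rx":0,"ry":0,"rz":-0.02},{"tx":-0.14,"ty":0.23,"tz":0,"rx":0,"ry":0,"rz":-0.02}]'
python3 -m crank '[{"tx":-0.13,"ty":0.24,"tz":0,"rx":0,"ry":0,"rz":-0.02},{"tx":-0.13,"ty":0.24,"tz":0,"rx":0,"ry":0,"rz":-0.02}]'
```

```text
time_s: 16.23
position: [0.4309, 0.2668, 0.0562]
tcp_rot: [[0.861, 0.509, 0.003], [0.509, -0.861, 0.001], [0.003, 0.001, -1.0]]
contact_force: [5.5, -1.9, -0.3]
opening: 0.384
grasp_force: 1.6
time_s: 16.4
position: [0.4277, 0.2712, 0.0561]
tcp_rot: [[0.879, 0.477, 0.002], [0.477, -0.879, 0.0], [0.002, 0.001, -1.0]]
contact_force: [3.4, -1.4, 0.9]
opening: 0.388
grasp_force: 1.5
time_s: 16.57
position: [0.4248, 0.2756, 0.056]
tcp_rot: [[0.897, 0.441, 0.001], [0.441, -0.897, -0.0], [0.0, 0.001, -1.0]]
contact_force: [4.5, -0.9, 1.2]
opening: 0.386
grasp_force: 1.5
```

```bash
python3 -m crank '[{"tx":-0.12,"ty":0.24,"tz":0,"rx":0,"ry":0,"rz":-0.02},{"tx":-0.12,"ty":0.24,"tz":0,"rx":0,"ry":0,"rz":-0.02}]'
python3 -m crank '[{"tx":-0.1,"ty":0.25,"tz":0,"rx":0,"ry":0,"rz":-0.02},{"tx":-0.1,"ty":0.25,"tz":0,"rx":0,"ry":0,"rz":-0.02}]'
python3 -m crank '[{"tx":-0.1,"ty":0.25,"tz":0,"rx":0,"ry":0,"rz":-0.02},{"tx":-0.09,"ty":0.25,"tz":0,"rx":0,"ry":0,"rz":-0.02}]'
```

```text
time_s: 16.73
position: [0.4222, 0.2806, 0.0559]
tcp_rot: [[0.914, 0.405, 0.0], [0.405, -0.914, -0.0], [-0.0, 0.0, -1.0]]
contact_force: [2.9, -2.4, 1.2]
opening: 0.384
grasp_force: 1.5
time_s: 16.9
position: [0.42, 0.2857, 0.0558]
tcp_rot: [[0.93, 0.369, -0.0], [0.369, -0.93, -0.0], [-0.0, 0.0, -1.0]]
contact_force: [3.0, -1.4, 1.3]
opening: 0.386
grasp_force: 1.5
time_s: 17.07
position: [0.4181, 0.2907, 0.0558]
tcp_rot: [[0.944, 0.331, -0.0], [0.331, -0.944, -0.0], [-0.0, 0.0, -1.0]]
contact_force: [2.7, -2.5, 2.0]
opening: 0.386
grasp_force: 1.7
```

```bash
python3 -m crank '[{"tx":-0.08,"ty":0.26,"tz":0,"rx":0,"ry":0,"rz":-0.02},{"tx":-0.08,"ty":0.26,"tz":0,"rx":0,"ry":0,"rz":-0.02}]'
python3 -m crank '[{"tx":-0.07,"ty":0.26,"tz":0,"rx":0,"ry":0,"rz":-0.02},{"tx":-0.07,"ty":0.26,"tz":0,"rx":0,"ry":0,"rz":-0.02}]'
python3 - <<'E'
from h import *
import cv2
print(r.sense()['contact_force'],r.sense()['grasp_force'])
g=grab_frame('top')[...,::-1]
cv2.imwrite('pics/t5.png',cv2.resize(g[120:220,235:345],None,fx=6,fy=6,interpolation=2))
E
```

```text
time_s: 17.23
position: [0.4165, 0.2958, 0.0558]
tcp_rot: [[0.956, 0.293, -0.0], [0.293, -0.956, -0.001], [-0.0, 0.0, -1.0]]
contact_force: [3.0, -3.2, 1.5]
opening: 0.389
grasp_force: 1.8
time_s: 17.4
position: [0.4152, 0.3008, 0.0558]
tcp_rot: [[0.967, 0.255, -0.0], [0.255, -0.967, -0.001], [-0.0, 0.001, -1.0]]
contact_force: [2.4, -3.8, 2.1]
opening: 0.389
grasp_force: 2.0
[ 2.377  -3.8412  2.1026] 2.0286211276834365
```

View pics/t5.png

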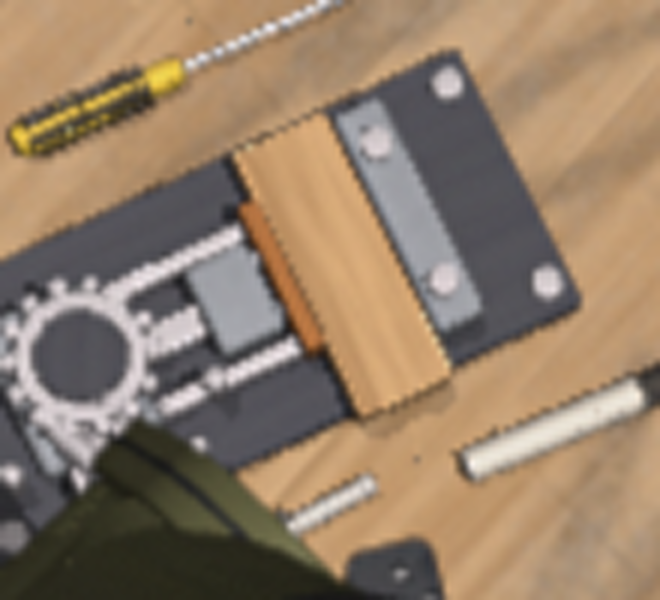

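The wood now lies against the stop (edges meeting near crop (390,215)), square to it. The force is rising, at about 4.4 N tangential. I'll continue in small steps.

```bash
python3 -m crank '[{"tx":-0.06,"ty":0.26,"tz":0,"rx":0,"ry":0,"rz":-0.02},{"tx":-0.06,"ty":0.26,"tz":0,"rx":0,"ry":0,"rz":-0.02}]'
python3 -m crank '[{"tx":-0.05,"ty":0.26,"tz":0,"rx":0,"ry":0,"rz":-0.02},{"tx":-0.05,"ty":0.26,"tz":0,"rx":0,"ry":0,"rz":-0.02}]'
```

```text
time_s: 17.62
position: [0.4139, 0.3058, 0.0557]
tcp_rot: [[0.976, 0.216, -0.0], [0.216, -0.976, -0.001], [-0.001, 0.001, -1.0]]
contact_force: [2.8, -3.0, 1.6]
opening: 0.383
grasp_force: 2.2
time_s: 17.78
position: [0.4128, 0.3112, 0.0557]
tcp_rot: [[0.984, 0.177, -0.0], [0.177, -0.984, -0.001], [-0.001, 0.001, -1.0]]
contact_force: [3.6, -4.3, 2.1]
opening: 0.384
grasp_force: 2.4
```

```bash
python3 -m crank '[{"tx":-0.04,"ty":0.27,"tz":0,"rx":0,"ry":0,"rz":-0.02},{"tx":-0.03,"ty":0.27,"tz":0,"rx":0,"ry":0,"rz":-0.02}]'
python3 -m crank '[{"tx":-0.02,"ty":0.27,"tz":0,"rx":0,"ry":0,"rz":-0.02},{"tx":-0.01,"ty":0.27,"tz":0,"rx":0,"ry":0,"rz":-0.02}]'
```

```text
time_s: 17.95
position: [0.4121, 0.3164, 0.0557]
tcp_rot: [[0.991, 0.137, -0.001], [0.137, -0.991, -0.001], [-0.001, 0.001, -1.0]]
contact_force: [2.2, -3.6, 2.2]
opening: 0.389
grasp_force: 2.6
time_s: 18.12
position: [0.4115, 0.3215, 0.0557]
tcp_rot: [[0.995, 0.097, -0.001], [0.097, -0.995, -0.002], [-0.001, 0.002, -1.0]]
contact_force: [2.7, -6.0, 2.7]
opening: 0.387
grasp_force: 2.8
```

```bash
python3 -m crank '[{"tx":0,"ty":0.27,"tz":0,"rx":0,"ry":0,"rz":-0.02},{"tx":0,"ty":0.27,"tz":0,"rx":0,"ry":0,"rz":-0.02}]'
python3 -m crank '[{"tx":0,"ty":0,"tz":0,"rx":0,"ry":0,"rz":0},{"tx":0,"ty":0,"tz":0,"rx":0,"ry":0,"rz":0},{"tx":0,"ty":0,"tz":0,"rx":0,"ry":0,"rz":0},{"tx":0,"ty":0,"tz":0,"rx":0,"ry":0,"rz":0}]'
python3 -c "
from h import *
F=[]
import numpy as np
for i in range(10):
    grab_frame('top');s=r.sense();F.append([*s['contact_force'],s['grasp_force']])
print(np.mean(F,0),np.std(F,0))"
```

```text
time_s: 18.28
position: [0.4112, 0.3265, 0.0557]
tcp_rot: [[0.998, 0.057, -0.002], [0.057, -0.998, -0.002], [-0.002, 0.002, -1.0]]
contact_force: [1.6, -5.6, 2.4]
opening: 0.386
grasp_force: 3.0
time_s: 18.62
position: [0.4111, 0.3272, 0.0557]
tcp_rot: [[0.998, 0.06, -0.002], [0.06, -0.998, -0.001], [-0.002, 0.001, -1.0]]
contact_force: [-0.2, -4.2, 3.5]
opening: 0.383
grasp_force: 2.3
[-1.3632 -4.9013  3.2334  2.3671] [0.7291 0.5049 0.3322 0.0276]
```

The held force is about 4.5 N with 6–7 N in motion, which matches the "right" values. I'll back off gently to the cage centre, lift clear, and look.

```bash
python3 -m crank '[{"tx":0,"ty":-0.15,"tz":0,"rx":0,"ry":0,"rz":0},{"tx":0,"ty":-0.15,"tz":0,"rx":0,"ry":0,"rz":0},{"tx":0,"ty":-0.15,"tz":0,"rx":0,"ry":0,"rz":0},{"tx":0,"ty":-0.15,"tz":0,"rx":0,"ry":0,"rz":0},{"tx":0,"ty":0,"tz":0,"rx":0,"ry":0,"rz":0},{"tx":0,"ty":0,"tz":0,"rx":0,"ry":0,"rz":0}]'
```

```text
time_s: 19.62
position: [0.4123, 0.3219, 0.0557]
tcp_rot: [[0.998, 0.06, 0.0], [0.06, -0.998, 0.001], [0.0, -0.0, -1.0]]
contact_force: [-0.4, -2.2, -0.5]
opening: 0.386
grasp_force: 1.0
```

```bash
python3 -m crank '[{"tx":0,"ty":-0.15,"tz":0,"rx":0,"ry":0,"rz":0},{"tx":0,"ty":-0.15,"tz":0,"rx":0,"ry":0,"rz":0},{"tx":0,"ty":0,"tz":0,"rx":0,"ry":0,"rz":0},{"tx":0,"ty":0,"tz":0,"rx":0,"ry":0,"rz":0}]'
python3 -m crank '[{"tx":0,"ty":-0.15,"tz":0,"rx":0,"ry":0,"rz":0},{"tx":0,"ty":-0.15,"tz":0,"rx":0,"ry":0,"rz":0},{"tx":0,"ty":0,"tz":0,"rx":0,"ry":0,"rz":0},{"tx":0,"ty":0,"tz":0,"rx":0,"ry":0,"rz":0}]'
```

```text
time_s: 19.95
position: [0.4127, 0.319, 0.056]
tcp_rot: [[0.998, 0.06, 0.001], [0.06, -0.998, 0.001], [0.001, -0.001, -1.0]]
contact_force: [1.3, -1.5, -0.8]
opening: 0.39
grasp_force: 0.5
time_s: 20.28
position: [0.412, 0.3159, 0.0559]
tcp_rot: [[0.998, 0.06, -0.0], [0.06, -0.998, 0.0], [0.0, -0.0, -1.0]]
contact_force: [-0.3, 0.1, -0.6]
opening: 0.389
grasp_force: 0.0
```

```bash
python3 -m crank '[{"tx":0,"ty":-0.35,"tz":0,"rx":0,"ry":0,"rz":0},{"tx":0,"ty":0,"tz":0,"rx":0,"ry":0,"rz":0},{"tx":0,"ty":0,"tz":1,"rx":0,"ry":0,"rz":0},{"tx":0,"ty":0,"tz":2,"rx":0,"ry":0,"rz":0},{"tx":0,"ty":0,"tz":3,"rx":0,"ry":0,"rz":0},{"tx":0,"ty":0,"tz":3,"rx":0,"ry":0,"rz":0},{"tx":0,"ty":0,"tz":3,"rx":0,"ry":0,"rz":0},{"tx":-1,"ty":-3,"tz":2,"rx":0,"ry":0,"rz":0},{"tx":0,"ty":-3.5,"tz":0,"rx":0,"ry":0,"rz":0},{"tx":0,"ty":-3.5,"tz":0,"rx":0,"ry":0,"rz":0},{"tx":0,"ty":-3.5,"tz":0,"rx":0,"ry":0,"rz":0},{"tx":0,"ty":-3.5,"tz":0,"rx":0,"ry":0,"rz":0}]'
python3 -m crank '[{"tx":0,"ty":-3.5,"tz":0,"rx":0,"ry":0,"rz":0},{"tx":0,"ty":-3.5,"tz":0,"rx":0,"ry":0,"rz":0},{"tx":0,"ty":-3.5,"tz":0,"rx":0,"ry":0,"rz":0},{"tx":0,"ty":0,"tz":0,"rx":0,"ry":0,"rz":0},{"tx":0,"ty":0,"tz":0,"rx":0,"ry":0,"rz":0},{"tx":0,"ty":0,"tz":0,"rx":0,"ry":0,"rz":0}]'
python3 -c "
from h import *
import cv2
g=grab_frame('top')[...,::-1]
cv2.imwrite('pics/t6.png',cv2.resize(g[120:240,205:345],None,fx=5,fy=5,interpolation=2))"
```

```text
time_s: 21.28
position: [0.4019, 0.1408, 0.1968]
tcp_rot: [[0.998, 0.061, 0.001], [0.061, -0.998, 0.0], [0.001, -0.0, -1.0]]
contact_force: [1.0, -0.7, -0.3]
opening: 0.388
grasp_force: 0.0
time_s: 21.78
position: [0.4025, 0.0378, 0.1963]
tcp_rot: [[0.998, 0.06, 0.001], [0.06, -0.998, 0.001], [0.001, -0.001, -1.0]]
contact_force: [0.1, 1.5, 0.0]
opening: 0.389
grasp_force: 0.0
```

View pics/t6.png

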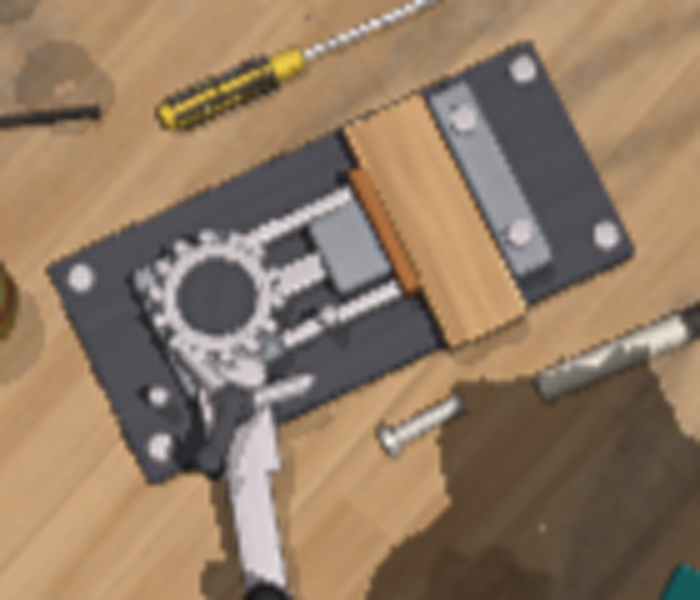

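The picture shows the wood tight between the pad (crop (385,230)) and the stop (490,180), square to it. The pin is on the tightening side at (210,455), the knob is at (265,595) with nothing touching it, and the bystanders haven't moved.

```bash
python3 -c "
from cell import r
print(r.hand_in())"
```

```text
the job is handed in; nothing more can be done
None
```

I flipped the tab to the tightening side and ratcheted the wood square against the stop, reading about 6–7 N at the knob in motion and 4–5 N held; then I let go, with no bystander seen to move, and handed in at about 22 s, though no verdict came back.

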